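# Snap down the four side clips of a parts case

### The job

The clear parts case is packed and its lid is lying in place, but all four black side clips still stand open. Flip every clip down and press it in until it snaps under its rib, so that the lid is locked on all four sides. Let the case stay where it stands, and leave the tools round it alone.

Things in the scene. Friction and masses are not known exactly. Their poses are not given: they have to be found in the camera images.
- case: Snap-lock parts case: clear tub full of bolts, nuts and spark plugs, about 3 kg, loose on the bench. Outside 106 mm in its x, 150 mm in its y, 66 mm high without lid. Origin: centre of its underside, on the bench; z up. Its -x side faces the robot (turned up to 0.4 rad). Amid each wall a rib juts out 9 mm, 42 mm above the bench. It slides if pushed sideways with more than about 12 N.
- lid: Flat grey plastic lid, 113 x 157 mm, 0.22 kg, lying in place on the tub, held only by its 9 mm skirt round the rim (1 mm play). Origin: centre of the lid's underside, on the rim, 66 mm above the bench; axes as the case's. Its top is 73 mm above the bench; only clips that point up stand higher (to 86 mm). It carries the four black clips.
- clip_front (a joint): Hinge of the clip amid the -x side of the case (towards the robot), rad: 0 = hanging flat along the wall, snapped in; 1.57 = level, straight out; more = pointing up (stop 1.95). Below 0.3 its catch meets the rib and takes 2 to 4 N at the lip to ride over; below about 0.12 it snaps in and stays; let go earlier, a weak spring swings it out. Axis level, along the wall, 60 mm from the case's centre, 64 mm above the bench.
- lip_front (a point): Centre of the thumb lip (round bar, 6 mm thick, 42 mm wide) at the free end of the front clip, a black flap 42 mm wide and 35 mm long, 3.4 mm thick. The lip lies 32 mm from the hinge axis along the flap and 7 mm off it on the outer face. Shut, it is 67 mm from the case's centre and 32 mm above the bench.
- clip_back (a joint): Hinge of the clip amid the +x side (away from the robot), rad: 0 = hanging flat along the wall, snapped in; 1.57 = level, straight out; more = pointing up (stop 1.95). Below 0.3 its catch meets the rib and takes 2 to 4 N at the lip to ride over; below about 0.12 it snaps in and stays; let go earlier, a weak spring swings it out. Axis level, along the wall, 60 mm from the case's centre, 64 mm above the bench.
- lip_back (a point): Centre of the thumb lip (round bar, 6 mm thick, 42 mm wide) at the free end of the back clip, a black flap 42 mm wide and 35 mm long, 3.4 mm thick. The lip lies 32 mm from the hinge axis along the flap and 7 mm off it on the outer face. Shut, it is 67 mm from the case's centre and 32 mm above the bench.
- clip_left (a joint): Hinge of the clip amid the +y side, rad: 0 = hanging flat along the wall, snapped in; 1.57 = level, straight out; more = pointing up (stop 1.95). Below 0.3 its catch meets the rib and takes 2 to 4 N at the lip to ride over; below about 0.12 it snaps in and stays; let go earlier, a weak spring swings it out. Axis level, along the wall, 82 mm from the case's centre, 64 mm above the bench.
- lip_left (a point): Centre of the thumb lip (round bar, 6 mm thick, 42 mm wide) at the free end of the left clip, a black flap 42 mm wide and 35 mm long, 3.4 mm thick. The lip lies 32 mm from the hinge axis along the flap and 7 mm off it on the outer face. Shut, it is 89 mm from the case's centre and 32 mm above the bench.
- clip_right (a joint): Hinge of the clip amid the -y side, rad: 0 = hanging flat along the wall, snapped in; 1.57 = level, straight out; more = pointing up (stop 1.95). Below 0.3 its catch meets the rib and takes 2 to 4 N at the lip to ride over; below about 0.12 it snaps in and stays; let go earlier, a weak spring swings it out. Axis level, along the wall, 82 mm from the case's centre, 64 mm above the bench.
- lip_right (a point): Centre of the thumb lip (round bar, 6 mm thick, 42 mm wide) at the free end of the right clip, a black flap 42 mm wide and 35 mm long, 3.4 mm thick. The lip lies 32 mm from the hinge axis along the flap and 7 mm off it on the outer face. Shut, it is 89 mm from the case's centre and 32 mm above the bench.
- ratchet_tool: Ratchet handle, 32 x 217 x 28 mm, steel with black grip, lying to the left of the case, to be left alone. Origin: centre of its underside; long axis y.
- loose_bearing: Ball bearing, 52 mm across, 16 mm high, lying flat to the right of the case, to be left alone. Origin: centre of its underside.
- torch_lamp: Black torch, 33 x 121 x 34 mm, lying to the right of the case, to be left alone. Origin: centre of its underside; long axis y.
Not all that is in view belongs to the job. What is shaped like the lid but yellow is not meant.

How it is judged:
By the outcome, as a careful person would: the job done as asked, in the order asked, and still so for the second after the job is handed in, with the robot touching nothing.
It also fails if it takes over 51 s, if anything falls off the work surface, if the arm or the gripper's body presses on something with over 40 N, if the wrist force passes 120 N, or if a joint passes its speed limit or range.

### The arm

A 7-joint arm with a two-finger parallel gripper is mounted at the origin on a cart in front of the work surface, level with it; the furniture and walls round the work are solid. World frame = base frame: x ahead of the robot, y to its left, z up, the work surface at z = 0. Lengths are in m, angles in rad, forces in N, time in s.
With the tool pointing down it reaches from about 0.425 to 0.875 m from the base axis. Payload 4.7 kg.
Tool frame: the origin (TCP) lies on the centre line of the jaws, within the pads' length; the fingertips stand ahead of it and the grasp point (between the pads) lies 2 mm behind it (nose_length is the z of the fingertips in the tool frame, in m); z points along the fingers, y is the line along which they close (so a half turn about z gives the same grasp; the last joint's range is limited). The gripper opens to 87 mm and grips with 3 to 60 N. Pads are 19 mm wide; open, the fingers measure 117 mm over their backs; the gripper's body (75 mm by 190 mm) begins 51 mm behind the grasp point.
Start: joints at [1.283, 0.321, -0.07, 1.45, 0.023, 1.371, -0.057], TCP at [0.193, -0.621, 0.24] pointing down, gripper open.
Joint ranges: [-2.86, 2.86], [-0.3, 2.09], [-1.38, 1.24], [0.06, 2.45], [-1.56, 4.7], [0.09, 2.05], [-2.69, 2.69]. Speed limits (rad/s): [2.57, 2.57, 3.14, 3.14, 3.14, 3.14, 3.14].

### API

Orientations are given as a rotation vector (axis times angle).
In Python, from bench import * gives the robot as it stands.
- The arm moves only by the tool send_rows, never from a script. Its arguments are lists of equal length, an entry for each row: "xyz": the shift along the tool's x, y, z in mm, a list of three; "dr": the turn, a rotation vector about the tool's x, y, z in rad, a list of three. A call has exactly 10 rows; each row is the pose to reach, as a shift and turn from the pose commanded when the call began, along the tool's axes at that moment; what a row does not reach only later rows make up. A row lasts 1/12 s, in which the tool goes at most 41.7 mm and 7.16 degrees, less where a joint would pass 70% of its speed; a pose out of reach is approached as far as the arm can. A call with a gripper value outside its range is refused whole. "jaw" is the finger opening in mm, from 0 to 87, set as the call begins (left out, the last holds). The fingers move at their own pace and stop on an object; "grip_force" is the grip in N (left out, the last holds). Time passes only in rows, so rows that repeat a pose let the fingers close, or fill a call up. It gives the time, the measured TCP pose, the force, the opening and the grip force at its end, in the units of the state.
- get_state(): the state, without advancing time (a new reading comes with each control period).
- get_image(name): name is "scene" or "top" or "wrist"; returns the picture (384x512x3 uint8, red, green, blue); there is no depth.
- calibration(name): a dict with "vfov" (degrees; the focal length in pixels is half the picture's height over the tangent of half this angle, whatever the lens; pixels are square), "cx", "cy" (the principal point, pixels), "k1" (the pictures are not rectified: a ray, as slopes to the right and down, at radius r is drawn at 1 + k1 r^2 times it, then the intrinsics apply), "rvec" (rotation vector, rad) and "tvec" (3), from world to camera coordinates, as OpenCV has them; the wrist camera has in their place "hand_eye" (4x4, takes a point from camera to tool coordinates, whose origin is the TCP and whose axes are the flange's). Camera axes: x right, y down, z forward; pixel columns grow to the right and rows downward; lengths in m; the calibration is good to about 2 mm. A picture is of the moment at which its call begins: read the wrist's pose just before it. calibration takes no time and is no camera call.
- close_job(): hands the job in; it is judged then, once.
The state is a dict: "time": time; "joint_positions": joint angles; "qd": joint speeds; "joint_torque": joint torques, N m; "position": TCP position; "tool_rot": TCP orientation; "ft_force": force on the tool from outside, world axes, zero at the start; "torque": the same for the moment, N m; "grip_width": opening from 0.0 (shut) to 1.0 (fully open); "grip_force": force on a finger pad.
Only numpy, scipy, OpenCV 4.12 (cv2) and the standard library are available. Lean on these libraries where they do the work, as an engineer would, in place of code of your own. Each camera call takes 0.05 s, during which the arm holds its last target. There are 200 camera calls.

## Working session

There is one attempt and no reset: what is moved stays moved. The work goes in short steps, Python scripts to look and compute and a tool call to move; the robot and the scene stay as the last step left them, time stands still between calls to the robot, and variables do not carry over. Pictures are saved under pics/ and viewed, at most 10 in all, crops included, and the job is handed in when it is done.

Besides the shell and the picture viewer there is one more tool, called after "Emit:" by a JSON object that holds its "api" and its "payload". send_rows: Moves the arm, as the interface text tells. Its arguments: {"type":"object","properties":{"xyz":{"type":"array"},"dr":{"type":"array"},"jaw":{"type":"number"},"grip_force":{"type":"number"}},"required":["xyz","dr"]}

```bash
mkdir -p pics; ls; python3 - <<'E'
from bench import *
import cv2,numpy as np
s=get_state();print({k:np.round(v,3).tolist() for k,v in s.items()})
for n in("scene","top","wrist"):
    print(n,calibration(n))
a=get_image("scene");b=get_image("top")
cv2.imwrite("pics/s0.png",a[:,:,::-1]);cv2.imwrite("pics/t0.png",b[:,:,::-1])
cv2.imwrite("pics/t0b.png",cv2.resize(b,(800,600),interpolation=cv2.INTER_CUBIC)[:,:,::-1])
E
```

```text
pics
{'time': 0.0, 'joint_positions': [1.283, 0.322, -0.07, 1.452, 0.023, 1.371, -0.057], 'qd': [-0.0, -0.001, 0.0, 0.0, -0.0, -0.0, 0.0], 'joint_torque': [0.0, -49.13, -0.404, -31.254, -0.064, 0.044, 0.0], 'position': [0.193, -0.62, 0.238], 'tool_rot': [-3.104, -0.472, 0.001], 'ft_force': [-0.011, 0.35, 0.465], 'torque': [0.031, 0.005, 0.046], 'grip_force': 0.0, 'grip_width': 0.997}
scene {'vfov': 51.92532620799553, 'cx': 253.895814256123, 'cy': 197.80520934592428, 'k1': 0.014355531402057873, 'rvec': array([ 0.71775779, -2.52376564,  1.28007841]), 'tvec': array([0.48326362, 0.21150062, 0.83613618])}
top {'vfov': 53.04881097544542, 'cx': 256.4078152844401, 'cy': 188.48692759773147, 'k1': -0.035565382128838335, 'rvec': array([ 2.18162536, -2.17837801,  0.05304119]), 'tvec': array([0.0591578 , 0.54404497, 0.90759136])}
wrist {'vfov': 62.17218888032355, 'cx': 259.99464738921074, 'cy': 193.42002458148136, 'k1': -0.025727173205492105, 'hand_eye': array([[ 7.75412264e-04, -9.57948222e-01, -2.86940067e-01,
         7.88696865e-02],
       [ 9.99998749e-01,  3.47293212e-04,  1.54290889e-03,
         7.45144396e-04],
       [-1.37837449e-03, -2.86940904e-01,  9.57947294e-01,
        -1.45481291e-01],
       [ 0.00000000e+00,  0.00000000e+00,  0.00000000e+00,
         1.00000000e+00]])}
```

View pics/t0b.png

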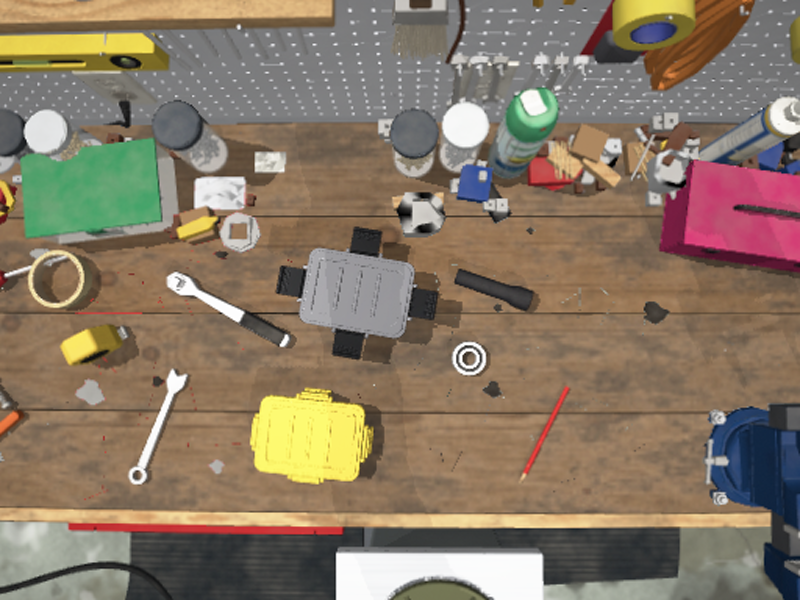

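View pics/s0.png

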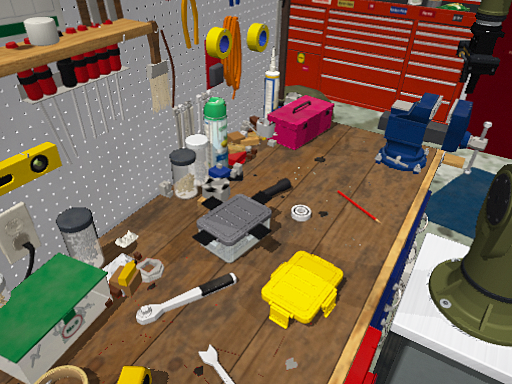

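The top view shows the grey lid at about (357,292) of 800x600. Its four black clips stick out at (366,241), (290,280), (424,303) and (348,344). The torch is close on the right at (458,278), and the ratchet is on the left.

```bash
cat > h.py <<'E'
import cv2,numpy as np
from scipy.spatial.transform import Rotation as Ro
from bench import *
def cam(n):
    c=calibration(n);f=192/np.tan(np.radians(c["vfov"]/2))
    return c,f
def ray(n,px,z):
    c,f=cam(n);p=(np.atleast_2d(px).astype(float)-[c["cx"],c["cy"]])/f
    u=p.copy()
    for _ in range(20): u=p/(1+c["k1"]*(u**2).sum(1,keepdims=True))
    R=Ro.from_rotvec(c["rvec"]).as_matrix();o=-R.T@c["tvec"]
    d=np.c_[u,np.ones(len(u))]@R
    return o+d*((z-o[2])/d[:,2])[:,None]
E
python3 - <<'E'
from h import *
import bench
print([x for x in dir(bench) if x[0]!='_'], getattr(bench,'nose_length',None))
b=cv2.imread("pics/t0.png");hsv=cv2.cvtColor(b,cv2.COLOR_BGR2HSV)
m=((hsv[...,1]<40)&(hsv[...,2]>90)&(hsv[...,2]<200)).astype(np.uint8)
m[:150]=0;m[225:]=0;m[:,:185]=0;m[:,272:]=0
m=cv2.morphologyEx(m,cv2.MORPH_OPEN,np.ones((5,5)));m=cv2.morphologyEx(m,cv2.MORPH_CLOSE,np.ones((5,5)))
k=max(cv2.findContours(m,0,2)[0],key=cv2.contourArea)[:,0]
P=ray("top",k,.073)[:,:2]*1000
r=cv2.minAreaRect(P.astype(np.float32));print("lid",r)
kk=((hsv[...,2]<55)).astype(np.uint8);kk[:140]=0;kk[235:]=0;kk[:,:110]=0;kk[:,350:]=0
n,l,s,c=cv2.connectedComponentsWithStats(kk)
for i in range(1,n):
    if s[i,4]>40: print(s[i],c[i].round(1),(ray("top",c[i],.07)[0]*1000).round(0))
# neighbours: torch ends, bearing, ratchet end
print((ray("top",np.array([[455,272],[458,290],[532,300],[452,358],[288,340],[290,347],[428,233],[400,225]])*.64,.02)*1000).round(0))
E
```

```text
['MotionError', 'calibration', 'close_job', 'get_image', 'get_state', 'nose_length'] 0.017
lid ((544.1815185546875, 123.81375122070312), (156.64244079589844, 112.48311614990234), 80.6161880493164)
[224 145  20  19 291] [233.8 154.3] [619. 111.  70.]
[267 144   9   5  41] [271.  146.1] [638.  26.  70.]
[177 170   8  18  63] [180.5 178.9] [562. 233.  70.]
[293 172  48  16  93] [318.2 180.5] [559. -81.  70.]
[291 179  48  20 119] [315.9 189. ] [540. -76.  70.]
[261 184  19  21 287] [270.  194.1] [528.  28.  70.]
[157 199  34  14  78] [171.1 203.3] [507. 253.  70.]
[213 210  20  20 297] [222.2 219.7] [470. 136.  70.]
[[ 579.  -24.   20.]
 [ 551.  -28.   20.]
 [ 536. -142.   20.]
 [ 447.  -19.   20.]
 [ 474.  233.   20.]
 [ 463.  230.   20.]
 [ 639.   18.   20.]
 [ 652.   61.   20.]]
```

Emit:
{"api": "send_rows", "payload": {"xyz": [[0, 0, -38], [0, 0, -76], [10, -10, -110], [37, -40, -110], [64, -70, -110], [91, -99, -110], [118, -129, -110], [145, -158, -110], [172, -188, -110], [199, -217, -110]], "dr": [[0, 0, -0.12], [0, 0, -0.24], [0, 0, -0.36], [0, 0, -0.48], [0, 0, -0.6], [0, 0, -0.72], [0, 0, -0.84], [0, 0, -0.96], [0, 0, -1.08], [0, 0, -1.2]], "jaw": 0}}

```text
time: 0.93
position: [0.319, -0.3521, 0.3492]
tool_rot: [-2.29, -2.15, 0.001]
ft_force: [1.4, 0.7, 0.2]
grip_width: 0.322
grip_force: 0.0
```

```bash
cat >> h.py <<'E'
C=np.array([544.2,123.8,0]);YAW=-0.164
ex=np.array([np.cos(YAW),np.sin(YAW),0]);ey=np.array([-ex[1],ex[0],0]);ez=np.array([0,0,1.])
def want(cx,cy,z): # tool x=-case x, y=case y ; case coords mm
    p=C+cx*ex+cy*ey+z*ez
    s=get_state();R=Ro.from_rotvec(s["tool_rot"])
    W=Ro.from_matrix(np.c_[-ex,ey,-ez])
    print("shift",R.inv().apply(p-np.array(s["position"])*1000).round(1),"dr",(R.inv()*W).as_rotvec().round(3))
def st():
    s=get_state();d=np.array(s["position"])*1000-C
    print("t",s["time"],"case xyz",[round(float(d@e),1) for e in(ex,ey,ez)],"F case",[round(float(np.dot(s["ft_force"],e)),1) for e in(ex,ey,ez)],"gw",s["grip_width"])
    R=Ro.from_rotvec(s["tool_rot"]);print(R.as_matrix().round(3).tolist())
E
python3 -c "
from h import *
st();want(0,-111,200);print(get_state()['joint_positions'])"
```

```text
t 0.9333 case xyz [-144.5, -506.3, 349.2] F case [1.2, 0.9, 0.2] gw 0.32237276965133016
[[0.063, 0.998, -0.001], [0.998, -0.063, 0.0], [0.0, -0.001, -1.0]]
shift [378.7 183.6 149.1] dr [-0.   -0.   -1.47]
[ 1.1429445  -0.07402104 -0.33997444  1.6705738  -0.02431552  1.54122161
  0.74144599]
```

Emit:
{"api": "send_rows", "payload": {"xyz": [[37, 18, 0], [74, 36, 0], [111, 54, 0], [148, 72, 10], [185, 90, 30], [222, 108, 50], [259, 126, 70], [296, 144, 90], [333, 162, 110], [365, 178, 120]], "dr": [[0, 0, -0.12], [0, 0, -0.24], [0, 0, -0.36], [0, 0, -0.48], [0, 0, -0.6], [0, 0, -0.72], [0, 0, -0.84], [0, 0, -0.96], [0, 0, -1.08], [0, 0, -1.2]]}}

```text
time: 1.77
position: [0.5133, -0.0145, 0.2334]
tool_rot: [-0.677, -3.067, 0.002]
ft_force: [1.4, -0.4, -0.5]
grip_width: 0.006
grip_force: 0.0
```

```bash
python3 -c "
from h import *
st();want(0,-118,130)"
```

```text
t 1.7667 case xyz [-7.9, -141.5, 233.4] F case [1.5, -0.2, -0.5] gw 0.0060277717673117796
[[-0.907, 0.421, -0.001], [0.421, 0.907, -0.001], [0.001, -0.001, -1.0]]
shift [ -1.4  24.8 103.4] dr [-0.001 -0.001 -0.271]
```

Emit:
{"api": "send_rows", "payload": {"xyz": [[-1, 8, 30], [-1, 16, 60], [-1, 25, 90], [-1, 25, 103], [-1, 25, 103], [-1, 25, 103], [-1, 25, 103], [-1, 25, 103], [-1, 25, 103], [-1, 25, 103]], "dr": [[0, 0, -0.12], [0, 0, -0.24], [0, 0, -0.271], [0, 0, -0.271], [0, 0, -0.271], [0, 0, -0.271], [0, 0, -0.271], [0, 0, -0.271], [0, 0, -0.271], [0, 0, -0.271]]}}

```text
time: 2.6
position: [0.5259, 0.006, 0.1332]
tool_rot: [0.266, 3.128, -0.001]
ft_force: [0.3, 0.1, -0.3]
grip_width: 0.005
grip_force: 0.0
```

```bash
python3 -c "
from h import *
st();want(0,-118,41)
a=get_image('wrist');cv2.imwrite('pics/w1.png',a[:,:,::-1])"
```

```text
t 2.6 case xyz [1.2, -119.2, 133.2] F case [0.3, 0.2, -0.3] gw 0.0047735732093928725
[[-0.986, 0.169, 0.002], [0.169, 0.986, -0.001], [-0.002, -0.001, -1.0]]
shift [ 1.4  1.3 92.2] dr [-0.001  0.002 -0.006]
```

View pics/w1.png

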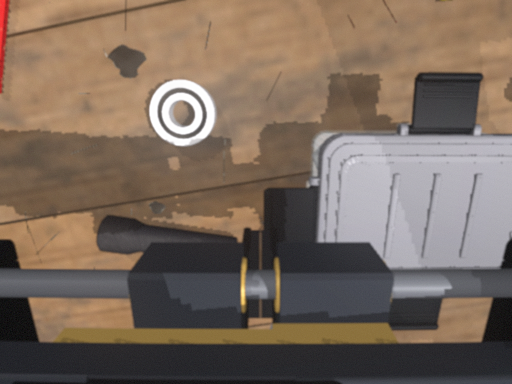

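```bash
python3 -c "
from h import *
c,f=cam('wrist');T=np.linalg.inv(c['hand_eye'])
for p in [(0,0,17),(9.5,0,17),(9.5,15,17),(9.5,-15,17),(9.5,0,0),(9.5,0,-20),(9.5,0,-40),(9.5,38,-20),(9.5,38,-40),(9.5,38,-53)]:
    q=T@np.array([*(np.array(p)/1000),1]);print(p,(q[:2]/q[2]*f+[c['cx'],c['cy']]).round(0))
"
```

```text
(0, 0, 17) [262. 245.]
(9.5, 0, 17) [262. 229.]
(9.5, 15, 17) [289. 229.]
(9.5, -15, 17) [234. 229.]
(9.5, 0, 0) [262. 243.]
(9.5, 0, -20) [262. 262.]
(9.5, 0, -40) [262. 289.]
(9.5, 38, -20) [348. 263.]
(9.5, 38, -40) [362. 289.]
(9.5, 38, -53) [374. 311.]
```

The wrist view shows the closed tip (columns 243-276, about ±9 mm) standing over the right clip at (290,215). The clip is level and the bearing and torch are clear, so I'll go down.

Emit:
{"api": "send_rows", "payload": {"xyz": [[1, 4, 18], [1, 4, 34], [1, 4, 44], [1, 4, 52], [1, 4, 60], [1, 4, 68], [1, 4, 76], [1, 4, 84], [1, 4, 91], [1, 4, 91]], "dr": [[0, 0, 0], [0, 0, 0], [0, 0, 0], [0, 0, 0], [0, 0, 0], [0, 0, 0], [0, 0, 0], [0, 0, 0], [0, 0, 0], [0, 0, 0]]}}

```text
time: 3.48
position: [0.5237, 0.0103, 0.0393]
tool_rot: [-0.265, -3.128, 0.0]
ft_force: [-1.0, -0.5, 0.0]
grip_width: 0.006
grip_force: 0.3
```

```bash
python3 -c "
from h import *
st()
a=get_image('scene');cv2.imwrite('pics/s1.png',cv2.resize(a[150:300,150:350],None,fx=4,fy=4,interpolation=2)[:,:,::-1])"
```

```text
t 3.4833 case xyz [-1.7, -115.4, 39.3] F case [-0.9, -0.6, 0.0] gw 0.005956028565272701
[[-0.986, 0.168, -0.003], [0.168, 0.986, 0.0], [0.003, -0.0, -1.0]]
```

View pics/s1.png

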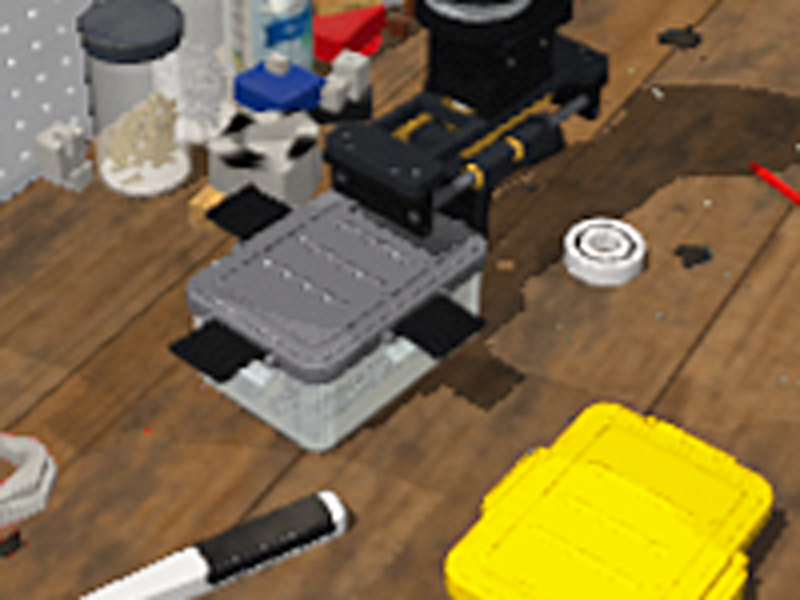

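The right clip is now under the fingertip and the rest of the scene is undisturbed. Next I press inward.

Emit:
{"api": "send_rows", "payload": {"xyz": [[0, 1, 0], [0, 2, 0], [0, 3, 0], [0, 4, 0], [0, 5, 0], [0, 6, 0], [0, 7, 0], [0, 8, 0], [0, 9, 0], [0, 9, 0]], "dr": [[0, 0, 0], [0, 0, 0], [0, 0, 0], [0, 0, 0], [0, 0, 0], [0, 0, 0], [0, 0, 0], [0, 0, 0], [0, 0, 0], [0, 0, 0]]}}

```text
time: 4.37
position: [0.5259, 0.0176, 0.0403]
tool_rot: [-0.266, -3.129, 0.004]
ft_force: [-0.6, -5.7, -3.0]
grip_width: 0.002
grip_force: 2.4
```

```bash
python3 -c "
from h import *
st()"
```

```text
t 4.3667 case xyz [-0.7, -107.8, 40.3] F case [0.4, -5.8, -3.0] gw 0.002387779453410757
[[-0.986, 0.169, -0.001], [0.169, 0.986, -0.002], [0.001, -0.002, -1.0]]
```

Emit:
{"api": "send_rows", "payload": {"xyz": [[0, 0.5, 0], [0, 1, 0], [0, 1.5, 0], [0, 1.5, 0], [0, 1.5, 0], [0, 1.5, 0], [0, 1.5, 0], [0, 1.5, 0], [0, 1.5, 0], [0, 1.5, 0]], "dr": [[0, 0, 0], [0, 0, 0], [0, 0, 0], [0, 0, 0], [0, 0, 0], [0, 0, 0], [0, 0, 0], [0, 0, 0], [0, 0, 0], [0, 0, 0]]}}

```text
time: 5.2
position: [0.5267, 0.021, 0.041]
tool_rot: [0.265, 3.13, 0.0]
ft_force: [0.8, -0.2, 0.4]
grip_width: 0.002
grip_force: 0.0
```

```bash
python3 -c "
from h import *
st()"
```

```text
t 5.2 case xyz [-0.5, -104.3, 41.0] F case [0.8, -0.0, 0.4] gw 0.0017742379035392952
[[-0.986, 0.168, 0.0], [0.168, 0.986, 0.0], [-0.0, 0.0, -1.0]]
```

The force climbed to 5.8 N and then dropped to 0 as it moved in, so the right clip has snapped. Next is the back clip.

Emit:
{"api": "send_rows", "payload": {"xyz": [[0, -5, -5], [0, -5, -42], [0, -5, -80], [-22, 20, -84], [-44, 45, -84], [-66, 70, -84], [-84, 95, -84], [-92, 104, -70], [-92, 104, -55], [-92, 104, -45]], "dr": [[0, 0, 0], [0, 0, 0], [0, 0, 0], [0, 0, 0], [0, 0, 0], [0, 0, 0], [0, 0, 0], [0, 0, 0], [0, 0, 0], [0, 0, 0]]}}

```text
time: 6.03
position: [0.634, 0.1079, 0.0841]
tool_rot: [-0.263, -3.128, 0.001]
ft_force: [-0.7, -0.8, 0.2]
grip_width: 0.004
grip_force: 0.1
```

```bash
python3 -c "
from h import *
st();want(92,0,41)"
```

```text
t 6.0333 case xyz [91.2, -1.1, 84.1] F case [-0.6, -0.9, 0.2] gw 0.003840344146685652
[[-0.986, 0.167, -0.002], [0.167, 0.986, -0.0], [0.002, -0.001, -1.0]]
shift [-0.9  1.1 43.1] dr [-0.001 -0.002 -0.004]
```

Emit:
{"api": "send_rows", "payload": {"xyz": [[-1, 1, 8], [-1, 1, 16], [-1, 1, 24], [-1, 1, 32], [-1, 1, 39], [-1, 1, 44], [0, 1, 44], [1, 1, 44], [2, 1, 44], [3, 1, 44]], "dr": [[0, 0, 0], [0, 0, 0], [0, 0, 0], [0, 0, 0], [0, 0, 0], [0, 0, 0], [0, 0, 0], [0, 0, 0], [0, 0, 0], [0, 0, 0]]}}

```text
time: 6.87
position: [0.6341, 0.1086, 0.0426]
tool_rot: [0.266, 3.126, 0.0]
ft_force: [7.2, -1.3, -4.5]
grip_width: 0.005
grip_force: 3.3
```

Emit:
{"api": "send_rows", "payload": {"xyz": [[0.7, 0, 0], [1.4, 0, 0], [2, 0, 0], [2.7, 0, 0], [3.4, 0, 0], [4, 0, 0], [4.5, 0, 0], [5, 0, 0], [5, 0, 0], [5, 0, 0]], "dr": [[0, 0, 0], [0, 0, 0], [0, 0, 0], [0, 0, 0], [0, 0, 0], [0, 0, 0], [0, 0, 0], [0, 0, 0], [0, 0, 0], [0, 0, 0]]}}

```text
time: 7.7
position: [0.6268, 0.1105, 0.042]
tool_rot: [-0.264, -3.13, 0.0]
ft_force: [-0.1, -0.4, 0.0]
grip_width: 0.006
grip_force: 0.0
```

```bash
python3 -c "
from h import *
st()"
```

```text
t 7.7 case xyz [83.7, 0.4, 42.0] F case [-0.0, -0.4, 0.0] gw 0.0059250102456672666
[[-0.986, 0.168, -0.0], [0.168, 0.986, -0.0], [0.0, -0.0, -1.0]]
```

Emit:
{"api": "send_rows", "payload": {"xyz": [[-5, 0, -5], [-5, 0, -42], [-5, 0, -80], [18, 30, -84], [41, 60, -84], [64, 88, -84], [84, 114, -84], [84, 115, -70], [84, 115, -55], [84, 115, -45]], "dr": [[0, 0, 0], [0, 0, 0], [0, 0, 0], [0, 0, 0], [0, 0, 0], [0, 0, 0], [0, 0, 0], [0, 0, 0], [0, 0, 0], [0, 0, 0]]}}

```text
time: 8.53
position: [0.5636, 0.2369, 0.0854]
tool_rot: [-0.265, -3.13, 0.002]
ft_force: [-0.3, -0.3, -0.7]
grip_width: 0.001
grip_force: 0.1
```

```bash
python3 -c "
from h import *
st();want(0,115,41)
a=get_image('scene');cv2.imwrite('pics/s2.png',cv2.resize(a[150:300,150:350],None,fx=4,fy=4,interpolation=2)[:,:,::-1])"
```

```text
t 8.5333 case xyz [0.7, 114.7, 85.4] F case [-0.2, -0.3, -0.7] gw 0.001496598960744069
[[-0.986, 0.168, -0.001], [0.168, 0.986, -0.001], [0.0, -0.002, -1.0]]
shift [ 0.7  0.3 44.4] dr [-0.002 -0.    -0.005]
```

View pics/s2.png

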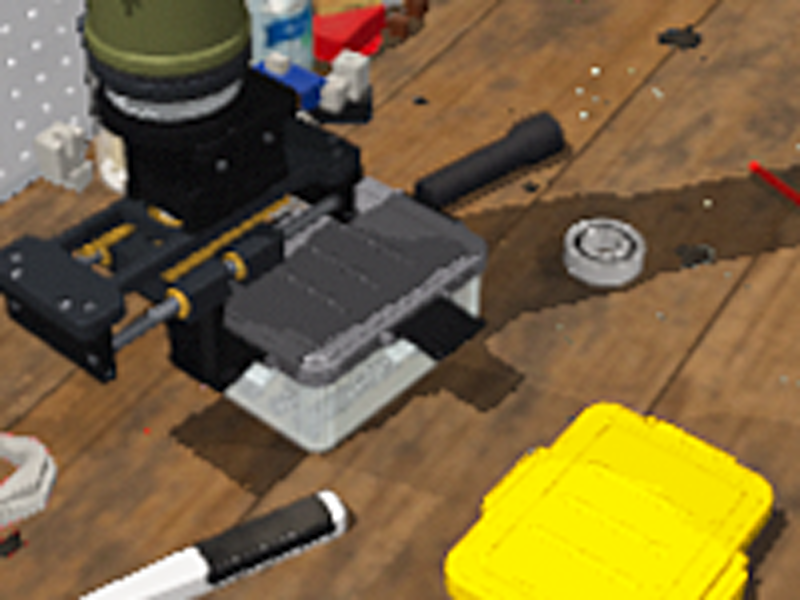

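The case hasn't moved and the right and back clips no longer stick out. The tool is now over the left clip.

Emit:
{"api": "send_rows", "payload": {"xyz": [[0, 0, 8], [0, 0, 16], [0, 0, 24], [0, 0, 32], [0, 0, 39], [0, 0, 44], [0, -1, 44], [0, -2, 44], [0, -3, 44], [0, -4, 44]], "dr": [[0, 0, 0], [0, 0, 0], [0, 0, 0], [0, 0, 0], [0, 0, 0], [0, 0, 0], [0, 0, 0], [0, 0, 0], [0, 0, 0], [0, 0, 0]]}}

```text
time: 9.42
position: [0.563, 0.2342, 0.0433]
tool_rot: [0.264, 3.13, 0.001]
ft_force: [-0.2, 1.8, -0.6]
grip_width: 0.008
grip_force: 0.6
```

Emit:
{"api": "send_rows", "payload": {"xyz": [[0, -0.7, 0], [0, -1.4, 0], [0, -2, 0], [0, -2.7, 0], [0, -3.4, 0], [0, -4, 0], [0, -4.5, 0], [0, -5, 0], [0, -5, 0], [0, -5, 0]], "dr": [[0, 0, 0], [0, 0, 0], [0, 0, 0], [0, 0, 0], [0, 0, 0], [0, 0, 0], [0, 0, 0], [0, 0, 0], [0, 0, 0], [0, 0, 0]]}}

```text
time: 10.25
position: [0.5625, 0.231, 0.043]
tool_rot: [0.263, 3.129, 0.006]
ft_force: [3.5, 6.3, -4.5]
grip_width: 0.005
grip_force: 3.2
```

```bash
python3 -c "
from h import *
st()"
```

```text
t 10.25 case xyz [0.6, 108.7, 43.0] F case [2.4, 6.8, -4.5] gw 0.005309041420515253
[[-0.986, 0.167, 0.002], [0.167, 0.986, 0.004], [-0.001, 0.004, -1.0]]
```

Emit:
{"api": "send_rows", "payload": {"xyz": [[0, -0.5, 0], [0, -1, 0], [0, -1.5, 0], [0, -2, 0], [0, -2.5, 0], [0, -2.5, 0], [0, -2.5, 0], [0, -2.5, 0], [0, -2.5, 0], [0, -2.5, 0]], "dr": [[0, 0, 0], [0, 0, 0], [0, 0, 0], [0, 0, 0], [0, 0, 0], [0, 0, 0], [0, 0, 0], [0, 0, 0], [0, 0, 0], [0, 0, 0]]}}

```text
time: 11.08
position: [0.5618, 0.2259, 0.043]
tool_rot: [0.265, 3.13, -0.001]
ft_force: [-0.5, -0.5, -0.4]
grip_width: 0.003
grip_force: 0.0
```

```bash
python3 -c "
from h import *
st()"
```

```text
t 11.0833 case xyz [0.7, 103.6, 43.0] F case [-0.4, -0.6, -0.4] gw 0.00346749681132833
[[-0.986, 0.168, 0.0], [0.168, 0.986, -0.001], [-0.0, -0.001, -1.0]]
```

Left has snapped. Last is the front clip.

Emit:
{"api": "send_rows", "payload": {"xyz": [[0, 5, -5], [0, 5, -42], [0, 5, -80], [22, -20, -84], [44, -45, -84], [66, -70, -84], [84, -95, -84], [92, -104, -70], [92, -104, -55], [92, -104, -45]], "dr": [[0, 0, 0], [0, 0, 0], [0, 0, 0], [0, 0, 0], [0, 0, 0], [0, 0, 0], [0, 0, 0], [0, 0, 0], [0, 0, 0], [0, 0, 0]]}}

```text
time: 11.92
position: [0.4531, 0.1384, 0.0876]
tool_rot: [0.266, 3.129, -0.003]
ft_force: [0.5, -0.9, 0.0]
grip_width: 0.001
grip_force: 0.3
```

Emit:
{"api": "send_rows", "payload": {"xyz": [[0, 0, 8], [0, 0, 16], [0, 0, 24], [0, 0, 32], [0, 0, 39], [0, 0, 46], [-1, 0, 46], [-2, 0, 46], [-3, 0, 46], [-3.5, 0, 46]], "dr": [[0, 0, 0], [0, 0, 0], [0, 0, 0], [0, 0, 0], [0, 0, 0], [0, 0, 0], [0, 0, 0], [0, 0, 0], [0, 0, 0], [0, 0, 0]]}}

```text
time: 12.75
position: [0.4571, 0.1388, 0.0421]
tool_rot: [0.265, 3.13, -0.0]
ft_force: [-0.9, 0.1, -1.1]
grip_width: 0.002
grip_force: 0.5
```

```bash
python3 -c "
from h import *
st()"
```

```text
t 12.75 case xyz [-88.4, 0.6, 42.1] F case [-0.9, -0.1, -1.1] gw 0.0019527234688536809
[[-0.986, 0.168, 0.0], [0.168, 0.986, -0.0], [-0.0, -0.0, -1.0]]
```

Emit:
{"api": "send_rows", "payload": {"xyz": [[-0.7, 0, 0], [-1.4, 0, 0], [-2, 0, 0], [-2.7, 0, 0], [-3.4, 0, 0], [-4, 0, 0], [-4.5, 0, 0], [-5, 0, 0], [-5, 0, 0], [-5, 0, 0]], "dr": [[0, 0, 0], [0, 0, 0], [0, 0, 0], [0, 0, 0], [0, 0, 0], [0, 0, 0], [0, 0, 0], [0, 0, 0], [0, 0, 0], [0, 0, 0]]}}

```text
time: 13.58
position: [0.4621, 0.1377, 0.0419]
tool_rot: [0.265, 3.13, -0.0]
ft_force: [-2.5, 0.8, -2.4]
grip_width: 0.007
grip_force: 1.4
```

```bash
python3 -c "
from h import *
st()"
```

```text
t 13.5833 case xyz [-83.3, 0.3, 41.9] F case [-2.6, 0.4, -2.4] gw 0.007187789194143668
[[-0.986, 0.168, 0.0], [0.168, 0.986, -0.0], [-0.0, -0.0, -1.0]]
```

Emit:
{"api": "send_rows", "payload": {"xyz": [[-0.5, 0, 0], [-1, 0, 0], [-1.5, 0, 0], [-2, 0, 0], [-2.5, 0, 0], [-3, 0, 0], [-3, 0, 0], [-3, 0, 0], [-3, 0, 0], [-3, 0, 0]], "dr": [[0, 0, 0], [0, 0, 0], [0, 0, 0], [0, 0, 0], [0, 0, 0], [0, 0, 0], [0, 0, 0], [0, 0, 0], [0, 0, 0], [0, 0, 0]]}}

```text
time: 14.42
position: [0.4651, 0.1374, 0.042]
tool_rot: [0.265, 3.13, -0.0]
ft_force: [-0.4, 0.2, -0.5]
grip_width: 0.003
grip_force: 0.0
```

```bash
python3 -c "
from h import *
st()"
```

```text
t 14.4167 case xyz [-80.3, 0.5, 42.0] F case [-0.4, 0.2, -0.5] gw 0.002618719980056293
[[-0.986, 0.168, 0.001], [0.168, 0.986, -0.0], [-0.001, 0.0, -1.0]]
```

Emit:
{"api": "send_rows", "payload": {"xyz": [[6, 0, 0], [6, 0, -30], [6, 0, -65], [6, 0, -100], [6, -10, -130], [6, -40, -150], [6, -75, -160], [6, -110, -170], [6, -145, -180], [6, -180, -180]], "dr": [[0, 0, 0], [0, 0, 0], [0, 0, 0], [0, 0, 0], [0, 0, 0], [0, 0, 0], [0, 0, 0], [0, 0, 0], [0, 0, 0], [0, 0, 0]]}}

```text
time: 15.25
position: [0.4289, -0.0404, 0.2241]
tool_rot: [0.264, 3.126, -0.003]
ft_force: [2.0, 0.1, -0.1]
grip_width: 0.006
grip_force: 0.0
```

```bash
python3 -c "
from h import *
st()
a=get_image('scene')[175:275,180:290];b=get_image('top')[130:240,170:300]
f=lambda i:cv2.resize(i,(400,400),interpolation=2)
cv2.imwrite('pics/c3.png',np.hstack([f(a),f(b)])[:,:,::-1])"
```

```text
t 15.25 case xyz [-86.9, -180.8, 224.1] F case [2.0, 0.4, -0.1] gw 0.005628379406070611
[[-0.986, 0.168, 0.004], [0.168, 0.986, -0.002], [-0.004, -0.001, -1.0]]
```

View pics/c3.png

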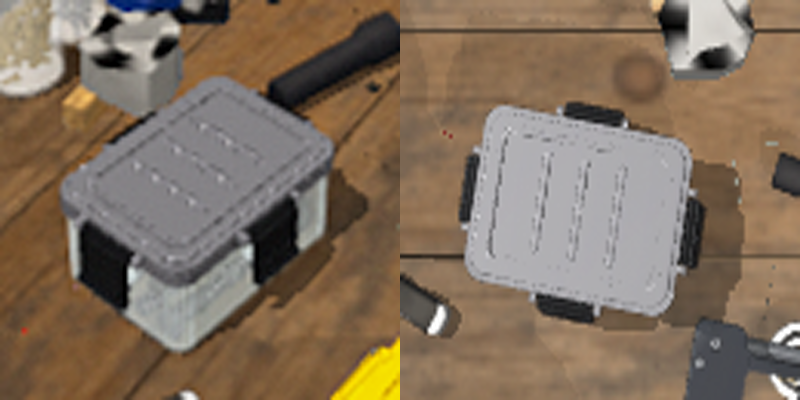

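All four flaps now hang along the walls: front and left in the scene crop, and small equal stubs in the top crop at (595,113), (470,190), (692,230) and (566,307). I'll measure how far each stub sticks out to confirm it is shut.

```bash
python3 - <<'E'
from h import *
b=get_image('top');hsv=cv2.cvtColor(b,cv2.COLOR_RGB2HSV)
yy,xx=np.mgrid[140:235,170:300];px=np.c_[xx.ravel(),yy.ravel()]
v=hsv[yy.ravel(),xx.ravel(),2]; sat=hsv[yy.ravel(),xx.ravel(),1]
L=ray("top",px,.073)*1000
m=(sat<40)&(v>90)&(v<200);M=np.zeros(b.shape[:2],np.uint8);M[px[m][:,1],px[m][:,0]]=1
M=cv2.morphologyEx(cv2.morphologyEx(M,2,np.ones((5,5))),3,np.ones((5,5)))
k=max(cv2.findContours(M,0,2)[0],key=cv2.contourArea)[:,0];r=cv2.minAreaRect((ray("top",k,.073)[:,:2]*1000).astype(np.float32));print(r)
c=np.array([*r[0],0]);D=ray("top",px,.032)*1000-c;D[:,2]=0
for n,e,o,w in(("front",-ex,ey,60),("back",ex,ey,60),("left",ey,ex,80),("right",-ey,ex,80)):
    s=(abs(D@o)<15)&(v<50)&(D@e>w-10)&(D@e<w+40);print(n,np.percentile(D[s]@e,[2,50,98]).round(1))
E
```

```text
((542.906982421875, 124.628173828125), (156.4679718017578, 112.65483856201172), 80.72008514404297)
front [57.3 63.2 68.5]
back [61.6 66.7 70.7]
left [87.1 90.8 92.9]
right [78.5 85.1 92. ]
```

```bash
python3 -c "
from bench import *
print(close_job())"
```

```text
the job is handed in; nothing more can be done
None
```

All four clips are flipped down and snapped in. In the final top view their lips sit at the shut positions, the case had moved only about 1.5 mm, the tools were not touched, and I handed the job in at about 15 s.

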